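# Anchor the rack and hold a ripening board out to its mark

### The job

In the cheese cellar, first swing the rack's steel hook round by its upright wooden knob until it is fully home in the forked catch, so that the rack is anchored. Then take the board that carries a cheese by its tongue handle and slide it straight out along the rack, towards the robot, until the dark line across the board lies right over the rack's front edge. Past half-way it would tip off, so keep hold of it: finish while still holding the board level and still in this position, with its back part resting on the rack, the cheese in its place and the other things left alone.

Things in the scene. Friction and masses are not known exactly. Their poses are not given: they have to be found in the camera images.
- latch (a joint): Angle (rad) of the hook, a flat steel bar 14 mm wide and 10 mm thick that turns level about an upright pin in front of the rack. 0 = closed, home in the catch (a hard stop), the bar then points along the rack's +y; it grows to at most 1.75 as the bar swings out towards the robot. It turns stiffly (about 0.05 N m of friction) and stays where it is left; it starts between 1.0 and 1.55.
- latch_pivot (a point): Point on the hook's pin, at the bar's mid thickness, 85 mm above the bench; fixed to the rack, axes as rack_edge. The pin is 50 mm in front of the rack's front edge. The bar runs 111 mm from the pin; its end goes into a forked steel catch on a post on the bench, 102 mm along +y from the pin, open towards the robot; the top of the catch is 99 mm above the bench.
- latch_knob (a point): Centre of the hook's knob: an upright round dark-wood knob, 22 mm diameter, 40 mm high, from 120 to 160 mm above the bench, on a thin 10 mm stem, 75 mm from the pin. This point is 140 mm above the bench. The knob is fixed to the bar and its axes turn with it (y along the bar away from the pin).
- rack_edge (a point): Point on the front edge of the low wooden rack, at its top surface, 110 mm above the bench, in line with the place of the board. The rack is a fixed plank top 380 mm wide (y), 300 mm deep (x), 20 mm thick, on a frame. x points level into the rack, away from the robot, square to the front edge; y along the edge (to the robot's left); z up.
- board_handle (a point): Middle of the board's tongue handle, half-way up its thickness. The tongue is 30 mm wide (y), 20 mm thick and 100 mm long (x), in front of the board's plate and free on all sides, in front of the rack; this point is 55 mm in front of the plate. Axes of the board: x along it towards its back (into the rack), y across, z up. The board is light spruce, about 0.3 kg, loose on the rack.
- board_mark (a point): Point on the underside of the board, in the middle of its width, straight below the dark line, 4 mm wide, that runs across the top and down the sides of the plate; 160 mm behind the plate's front edge, 215 mm behind board_handle. The plate is 280 mm long, 140 mm wide, 20 mm thick. At the start the line is 100 to 140 mm inside the rack's front edge.
- board_seat (a point): The place of the cheese on the board: the point where the centre of the cheese is when it stands rightly, 70 mm in front of the line, 42.5 mm above the board's underside. Axes of the board.
- cheese_center (a point): Centre of the round cheese that stands loose on the board: 110 mm diameter, 45 mm high, about 0.5 kg.
- neighbour_center (a point): Centre of another cheese, 100 mm diameter, 50 mm high, loose on the rack to the left of the board; to be left alone.
- trier: Cheese iron (dark wooden handle 90 x 18 x 18 mm, steel rod 12 mm diameter, 200 mm long in all) lying on the bench to the left; origin at its underside, near the middle, x along it. To be left alone.
- brush: Rind brush, 130 x 45 x 33 mm, lying on the bench to the right; origin at the middle of its underside, x along it. To be left alone.
- board: The whole board (plate and tongue); origin at the middle of the plate's underside, 140 mm behind the plate's front edge and 20 mm in front of the line. Same axes as board_handle.
- rack: The whole fixed rack with its pivot bracket and catch; origin on the bench below the middle of the front edge, axes as rack_edge. The place of the board is centred 60 mm to the right (-y) of the rack's middle, the hook's pin is 45 mm to the left (+y) of it. The rack stands turned by up to about 0.18 rad.

How it is judged:
By the outcome, as a careful person would: the job done as asked, in the order asked, and still so for the second after the job is handed in, while the arm keeps its last pose, push and grip.
It also fails if it takes over 58 s, if anything falls off the work surface, if the arm or the gripper's body presses on something with over 40 N, if the wrist force passes 120 N, or if a joint passes its speed limit or range.

### The arm

A 6-joint arm with a two-finger parallel gripper is mounted at the origin on the work surface. World frame = base frame: x ahead of the robot, y to its left, z up, the work surface at z = 0. Lengths are in m, angles in degrees, forces in N, time in s.
With the tool pointing down it reaches from about 0.4 to 0.825 m from the base axis. Payload 7 kg.
Tool frame: the origin (TCP) lies at the very end of the fingers, on their centre line; the grasp point (between the pads) lies 19 mm behind it (ctrl.tcp_to_grasp is the distance from the TCP to the grasp point, in m); z points along the fingers, x is the direction in which the jaws open and shut, and the axes are right-handed (so a half turn about z gives the same grasp; the last joint's range is limited). The gripper opens to 88 mm and grips with 3 to 60 N. Pads are 19 mm wide; open, the fingers measure 130 mm over their backs; the gripper's body (78 mm by 193 mm) begins 47 mm behind the grasp point.
Start: joints at [81.824, 20.546, 0.682, 0, -70.136, -16.507], TCP at [0.282, 0.613, 0.227] pointing down, gripper open.
Joint ranges: [-176.03, 176.03], [-82.01, 121.73], [-58.28, 71.71], [-173.87, 95.51], [-174.79, -0.11], [-173.66, 173.66]. Speed limits (degrees/s): [136.94, 136.94, 172.46, 180, 180, 180].

### API

Orientations are given as [roll, pitch, yaw] about the fixed x, y, z axes, in that order (R = Rz(yaw) Ry(pitch) Rx(roll)).
In Python, from plant import sensors, vision, ticket, ctrl gives the robot as it stands. The module is installed in compiled form; this text tells all that it offers.
- The arm moves only by the tool drive_tool, never from a script. Its argument "moves" is a list of rows, each a list of 6 numbers: the shift along the tool's x, y, z in units of 0.15 m (1.0 is 0.15 m), then the turn, a rotation vector about the tool's x, y, z in units of 60 degrees (1.0 is 60 degrees). In form: [[dx, dy, dz, rx, ry, rz], ...]. A call has 1 to 8 rows; each row is the pose to reach, as a shift and turn from the pose measured when the call began, along the tool's axes at that moment; what a row does not reach only later rows make up. A row lasts 1/10 s, in which the tool goes at most 50 mm and 8.59 degrees, less where a joint would pass 70% of its speed; a pose out of reach is approached as far as the arm can. A call with a number of a shift or a turn outside -1 to 1 is refused whole. A call with a gripper value outside its range is refused whole. "fingers" is the opening, from -1 (shut) to 1 (fully open), set as the call begins (left out, the last holds). The fingers move at their own pace and stop on an object; the grip force is fixed at half the most. Time passes only in rows, so rows that repeat a pose let the fingers close. It gives the time, the measured TCP pose, the force and the opening at its end, in the units of the state.
- sensors.get_obs(): the state, without advancing time (a new reading comes with each control period).
- vision.snapshot(name): name is "scene" or "side" or "wrist"; returns a dict with "pixels" (480x640x3 uint8, red, green, blue), "fx", "fy", "cx", "cy" (pixels), "R" (3x3) and "t" (3): a world point X has camera coordinates R X + t. Camera axes: x right, y down, z forward; pixel columns grow to the right and rows downward; lengths in m; the calibration is good to about 2 mm. A picture is of the moment at which its call begins. There is no depth.
- ticket.close_job(): hands the job in, once; it reports no verdict.
The state is a dict: "clock": time; "joint_pos": joint angles; "qvel": joint speeds; "tau": joint torques, N m; "tool_pos": TCP position; "orientation": TCP orientation; "force": force on the tool from outside, world axes, zero at the start; "moment": the same for the moment, N m; "opening": finger opening in m.
Only numpy, scipy, OpenCV 4.12 (cv2) and the standard library are available. Lean on these libraries where they do the work, as an engineer would, in place of code of your own. Each camera call takes 0.05 s, during which the arm holds its last target.

## Working session

There is one attempt and no reset: what is moved stays moved. The work goes in short steps, Python scripts to look and compute and a tool call to move; the robot and the scene stay as the last step left them, time stands still between calls to the robot, and variables do not carry over. Pictures are saved under pics/ and viewed, and the job is handed in when it is done.

Besides the shell and the picture viewer there is one more tool, called as name(argument=value, ...), one argument or row to a line, values as JSON. drive_tool: Moves the arm, as the interface text tells. Shifts and turns lie within -1 to 1; 1 stands for 0.15 m of shift or 60 degrees of turn. Its arguments: {"type":"object","properties":{"moves":{"type":"array"},"fingers":{"type":"number"}},"required":["moves"]}

```bash
mkdir -p pics
python3 - <<'E'
from plant import sensors, vision, ticket, ctrl
import cv2,pickle
o=sensors.get_obs();print(o, ctrl.tcp_to_grasp)
d={}
for n in("scene","side","wrist"):
    s=vision.snapshot(n);d[n]=s
    cv2.imwrite(f"pics/{n}0.png",s["pixels"][:,:,::-1])
    print(n,s["fx"],s["fy"],s["cx"],s["cy"],s["R"],s["t"])
pickle.dump(d,open("s0.pkl","wb"))
E
```

```text
{'clock': 0.0, 'joint_pos': array([ 8.18240017e+01,  2.05929621e+01,  6.32599905e-01, -1.96136489e-02,
       -7.01349068e+01, -1.65081297e+01]), 'qvel': array([-0.07388297, -0.09198206, -0.05790736,  0.08093148,  0.03561293,
        0.03978513]), 'tau': array([ 1.28298463e-03, -5.82720029e+01,  2.93057102e+01,  6.99721277e+00,
        6.89860142e-03, -1.52816228e-04]), 'tool_pos': array([0.28169986, 0.61286635, 0.22559812]), 'orientation': array([-1.79990604e+02, -9.65814277e-02, -1.14690816e+02]), 'force': array([-0.62348526,  1.14088648,  0.59835794]), 'moment': array([ 0.01930351, -0.00082722, -0.0312677 ]), 'opening': 0.0876682552712923} 0.0188
scene 502.3022400122845 502.3022400122845 318.1575314063215 233.95685982439096 [[ 0.12560136  0.99199623  0.01295315]
 [ 0.68688984 -0.07753475 -0.7226138 ]
 [-0.71582585  0.09965866 -0.6911306 ]] [-0.08435324 -0.31070834  1.57021755]
side 568.4088016087082 568.4088016087082 321.13399537234477 246.6039564495301 [[ 0.80817194 -0.58878813 -0.01366219]
 [-0.29781733 -0.38855162 -0.87197046]
 [ 0.50809739  0.70877089 -0.48936782]] [-0.49168212  0.27729635  1.03798994]
wrist 335.5820794852977 335.5820794852977 322.8208754448481 238.83937725619137 [[-0.41781145 -0.90853275  0.00135328]
 [-0.86800873  0.39961448  0.29473567]
 [-0.2683178   0.12196928 -0.95557786]] [ 0.67427364 -0.03661476  0.3911388 ]
```

View pics/scene0.png

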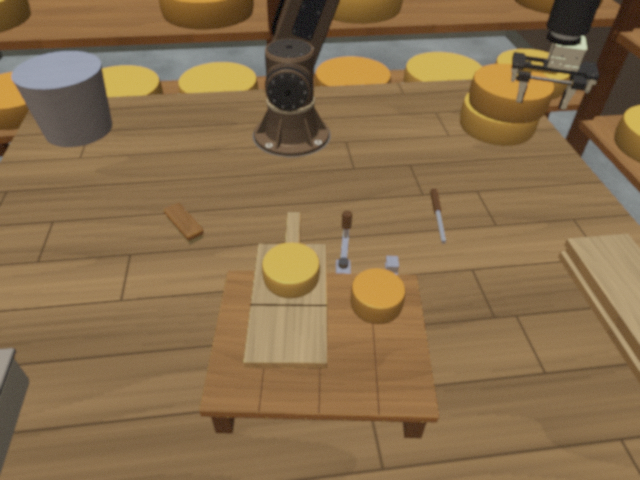

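View pics/side0.png

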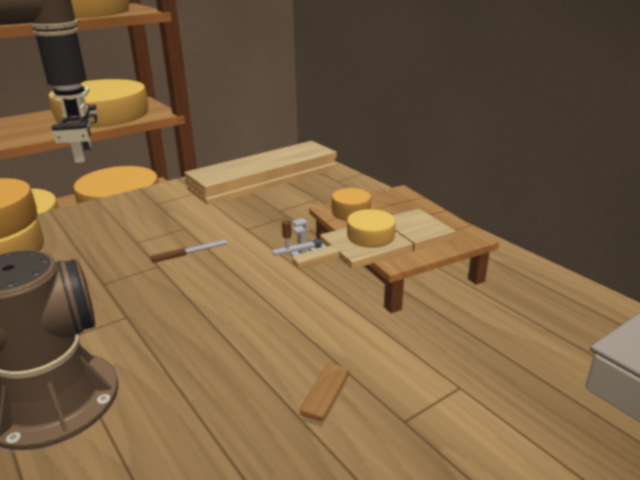

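View pics/wrist0.png

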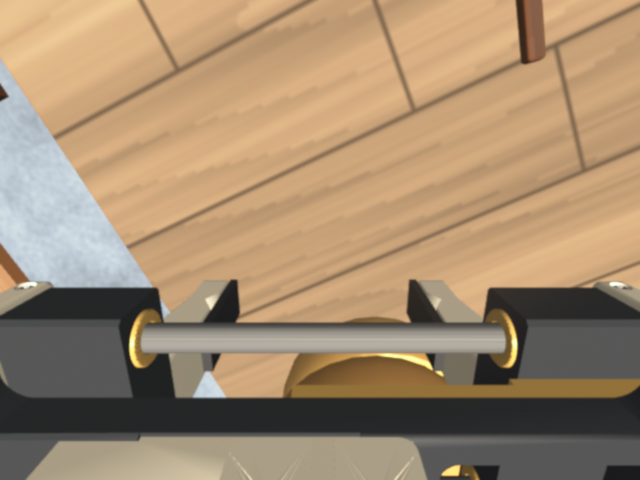

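The scene view looks back at the robot. The board tongue is at about (292,225), the knob at (347,218), the pin at (343,266), the catch at (392,262), and the rack's front edge at row ~275. I'll enlarge it.

Run:
```python
import cv2
a=cv2.imread("pics/scene0.png")[195:375,215:435];cv2.imwrite("pics/c1.png",cv2.resize(a,(792,594),interpolation=cv2.INTER_CUBIC) if 0 else cv2.resize(a,None,fx=3.5,fy=3.3,interpolation=cv2.INTER_CUBIC))
a=cv2.imread("pics/side0.png")[180:320,265:505];cv2.imwrite("pics/c2.png",cv2.resize(a,None,fx=3.3,fy=4,interpolation=cv2.INTER_CUBIC))
```

```text
(no output)
```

View pics/c1.png

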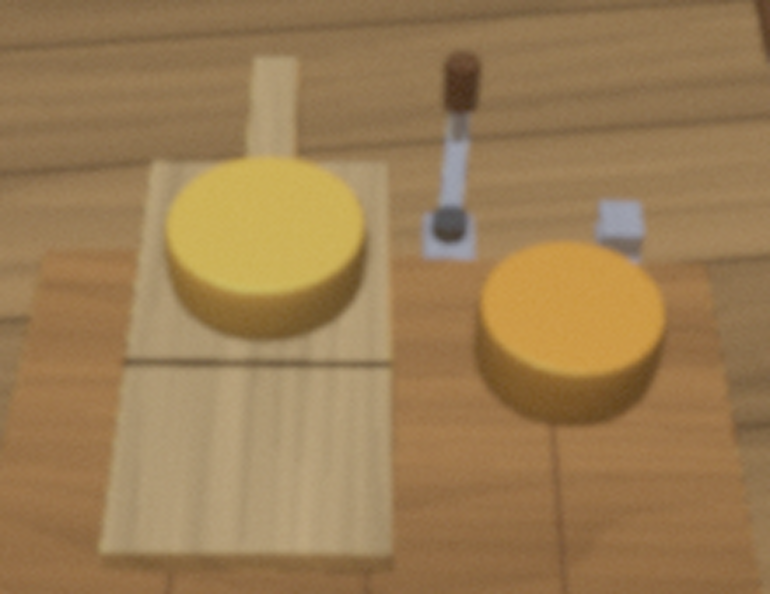

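View pics/c2.png

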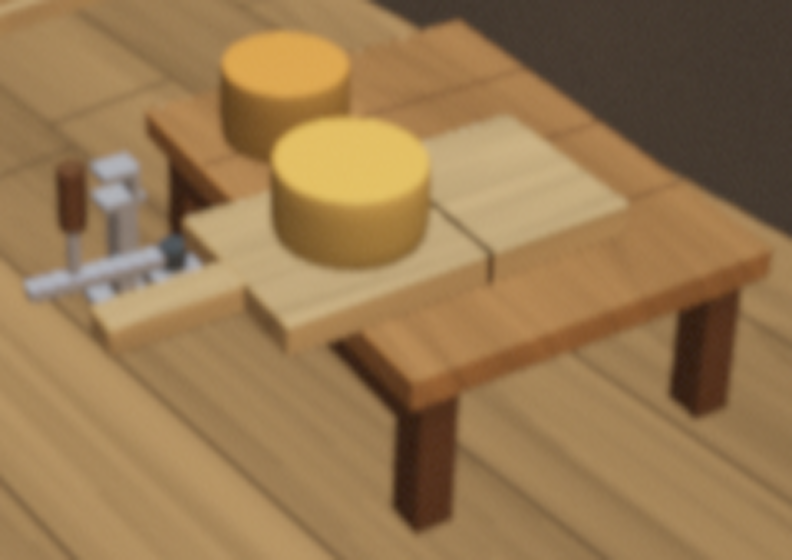

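```bash
cat > h.py <<'E'
import numpy as np
def ray(s,u,v,z):
    d=s["R"].T@np.array([(u-s["cx"])/s["fx"],(v-s["cy"])/s["fy"],1]);c=-s["R"].T@s["t"]
    return c+d*(z-c[2])/d[2]
def proj(s,X):
    p=s["R"]@np.array(X)+s["t"];return np.array([s["fx"]*p[0]/p[2]+s["cx"],s["fy"]*p[1]/p[2]+s["cy"]])
E
python3 - <<'E'
from h import *
import pickle
d=pickle.load(open("s0.pkl","rb"))
S=lambda x,y,z:ray(d["scene"],215+x/3.5-.0,195+y/3.3,z)
D=lambda x,y,z:ray(d["side"],265+x/3.3,180+y/4,z)
np.set_printoptions(precision=4,suppress=True)
P={n:S(*p) for n,p in dict(A=(153,161,.13),B=(388,162,.13),C=(102,553,.13),D=(392,555,.13),L1=(124,361,.13),L2=(390,364,.13),T1=(253,57,.13),T2=(299,58,.13),R1=(45,252,.11),R2=(708,262,.11),K=(462,60,.16),Kb=(461,107,.12),pin=(450,212,.095),catch=(621,215,.099)).items()}
for n in P:print(n,P[n])
Q={n:D(*p) for n,p in dict(A=(288,330,.13),B=(184,220,.13),D=(508,115,.13),C=(628,204,.13),L1=(489,254,.13),T1=(108,332,.13),T2=(92,311,.13),R1=(411,384,.11),R2=(148,118,.11),R3=(770,253,.11),K=(72,168,.16),catch=(115,165,.099),pin=(173,245,.095)).items()}
print()
for n in Q:print(n,Q[n])
for a,b in(("A","B"),("C","D"),("A","C"),("B","D"),("L1","L2"),("R1","R2")):
    v=P[b]-P[a];print(a,b,np.linalg.norm(v),np.degrees(np.arctan2(v[1],v[0])))
for a,b in(("A","B"),("C","D"),("A","C"),("B","D"),("R1","R2"),("R1","R3")):
    v=Q[b]-Q[a];print(a,b,np.linalg.norm(v),np.degrees(np.arctan2(v[1],v[0])))
E
```

```text
A [ 0.6054 -0.1168  0.13  ]
B [0.6219 0.0206 0.13  ]
C [ 0.8826 -0.1522  0.13  ]
D [ 0.8999 -0.0158  0.13  ]
L1 [ 0.7616 -0.1383  0.13  ]
L2 [ 0.7798 -0.0001  0.13  ]
T1 [ 0.5138 -0.0503  0.13  ]
T2 [ 0.518  -0.0217  0.13  ]
R1 [ 0.6566 -0.1819  0.11  ]
R2 [0.708  0.1942 0.11  ]
K [0.5649 0.0729 0.16  ]
Kb [0.5663 0.0742 0.12  ]
pin [0.636  0.0571 0.095 ]
catch [0.6539 0.1574 0.099 ]

A [ 0.6008 -0.1243  0.13  ]
B [0.6203 0.0148 0.13  ]
D [ 0.8955 -0.0221  0.13  ]
C [ 0.8774 -0.1582  0.13  ]
L1 [ 0.7592 -0.1423  0.13  ]
T1 [ 0.5087 -0.0565  0.13  ]
T2 [ 0.5126 -0.0321  0.13  ]
R1 [ 0.6492 -0.1879  0.11  ]
R2 [0.7018 0.175  0.11  ]
R3 [ 0.9398 -0.2338  0.11  ]
K [0.5633 0.067  0.16  ]
catch [0.6555 0.1534 0.099 ]
pin [0.6337 0.0474 0.095 ]
A B 0.13843998981329206 83.16289041604648
C D 0.13750818515073038 82.7672363158201
A C 0.2794339971108079 -7.273215381406643
B D 0.2803921726739252 -7.462809712996114
L1 L2 0.13943908179578066 82.504557711651
R1 R2 0.37959318044742446 82.22197467021205
A B 0.14046867459491907 82.01510679312754
C D 0.13723665886932562 82.44214926208512
A C 0.27868546837270597 -6.9762780316850455
B D 0.2776244542720175 -7.640279511613811
R1 R2 0.3667304890542577 81.75621623497364
R1 R3 0.2942074125669952 -8.975152178273603
```

```bash
cat >> h.py <<'E'
from scipy.spatial.transform import Rotation as Ro
def rel(o,p,yaw):
    R=Ro.from_euler("xyz",o["orientation"],degrees=True); T=Ro.from_euler("xyz",[180,0,yaw],degrees=True)
    return np.r_[R.inv().apply(np.array(p)-o["tool_pos"])/.15,(R.inv()*T).as_rotvec(degrees=True)/60].round(3)
E
python3 - <<'E'
from h import *
from plant import sensors
o=sensors.get_obs();print(rel(o,[.54,.06,.24],-102.5))
E
```

```text
[ 2.631e+00 -3.104e+00 -9.100e-02 -0.000e+00 -1.000e-03 -2.030e-01]
```

drive_tool(
  moves=[
    [0.42,-0.5,-0.05,0,0,0],
    [0.85,-1,-0.09,0,0,0],
    [0.85,-1,-0.09,0,0,0],
    [0.85,-1,-0.09,0,0,0],
    [0.85,-1,-0.09,0,0,0],
  ],
)

```text
clock: 0.65
tool_pos: [0.3662, 0.4302, 0.2405]
orientation: [-180.0, -0.1, -114.9]
force: [-0.2, 0.5, 0.7]
opening: 0.0875
```

drive_tool(
  moves=[
    [0.85,-1,0,0,0,0],
    [0.85,-1,0,0,0,0],
    [0.85,-1,0,0,0,0],
    [0.85,-1,0,0,0,0],
    [0.85,-1,0,0,0,0],
  ],
)

```text
clock: 1.15
tool_pos: [0.4497, 0.2474, 0.2407]
orientation: [-180.0, -0.1, -115.1]
force: [0.0, 0.7, 0.3]
opening: 0.0877
```

Run:
```python
from h import *
from plant import sensors
o=sensors.get_obs();print(o["clock"],o["tool_pos"],o["orientation"],rel(o,[.54,.06,.24],-102.5))
```

```text
1.15 [0.44968497 0.24736808 0.24073286] [-1.79991667e+02 -8.36314246e-02 -1.15113082e+02] [ 8.760e-01 -1.075e+00  6.000e-03  0.000e+00 -1.000e-03 -2.100e-01]
```

drive_tool(
  moves=[
    [0.87,-1,0,0,0,-0.21],
    [0.87,-1,0,0,0,-0.21],
    [0.87,-1,0,0,0,-0.21],
    [0.87,-1,0,0,0,-0.21],
    [0.87,-1,0,0,0,-0.21],
    [0.87,-1,0,0,0,-0.21],
    [0.87,-1,0,0,0,-0.21],
  ],
  fingers=0.0,
)

```text
clock: 1.85
tool_pos: [0.53, 0.0662, 0.2407]
orientation: [180.0, -0.1, -102.5]
force: [-0.3, -0.3, -0.1]
opening: 0.0448
```

Run:
```python
from h import *
from plant import sensors,vision
import cv2,pickle
o=sensors.get_obs();print(o["clock"],o["tool_pos"],o["orientation"],o["opening"])
s=vision.snapshot("wrist");pickle.dump(s,open("w1.pkl","wb"));cv2.imwrite("pics/w1.png",s["pixels"][:,:,::-1])
```

```text
1.85 [0.52998687 0.06622861 0.24070131] [ 1.79967175e+02 -8.59202900e-02 -1.02527455e+02] 0.04481883712707768
```

View pics/w1.png

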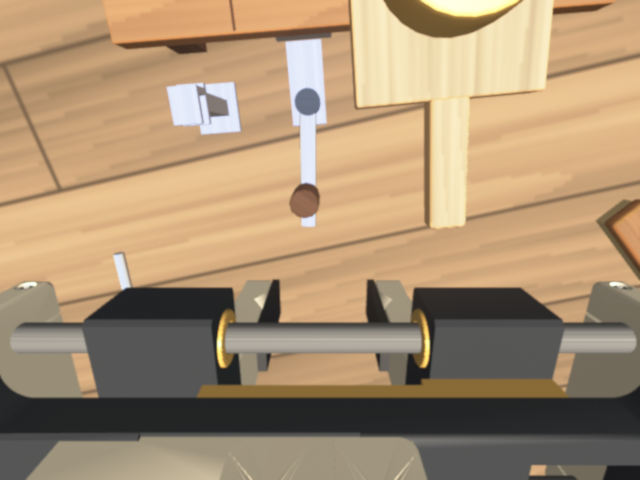

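The wrist view shows the knob top at (305,200), the pin at (307,101), the catch at ~(215,105), the tongue end corners at (429,224) and (466,226), and the plate's front corners at (357,106) and (547,89).

Run:
```python
from h import *
import pickle,cv2
np.set_printoptions(precision=4,suppress=True)
s=pickle.load(open("w1.pkl","rb"))
for n,p in dict(K=(305,199,.16),pin=(307,100,.095),T1=(466,225,.13),T2=(429,224,.13),A=(547,88,.13),B=(358,105,.13),Rl=(117,44,.11),catch=(187,104,.099)).items():print(n,ray(s,*p))
a=s["pixels"][:270,90:570,::-1];cv2.imwrite("pics/w1c.png",cv2.resize(a,None,fx=1.65,fy=2.2,interpolation=cv2.INTER_CUBIC))
```

```text
K [0.5685 0.0705 0.16  ]
pin [0.6389 0.0553 0.095 ]
T1 [ 0.5134 -0.0517  0.13  ]
T2 [ 0.5209 -0.0219  0.13  ]
A [ 0.605  -0.1197  0.13  ]
B [0.6238 0.0183 0.13  ]
Rl [0.7074 0.1873 0.11  ]
catch [0.6571 0.1533 0.099 ]
```

View pics/w1c.png

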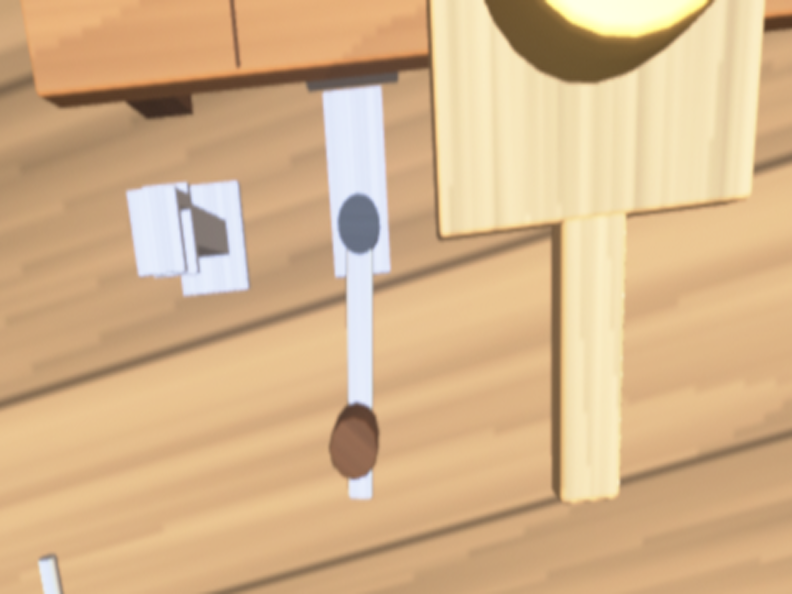

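Run:
```python
from h import *
from plant import sensors
o=sensors.get_obs();print(rel(o,[.565,.070,.24],-102.5),rel(o,[.565,.070,.124],-102.5))
```

```text
[-0.073 -0.224  0.005  0.    -0.001  0.001] [-0.074 -0.224  0.779  0.    -0.001  0.001]
```

drive_tool(
  moves=[
    [-0.073,-0.224,0,0,0,0],
    [-0.073,-0.224,0.1,0,0,0],
    [-0.073,-0.224,0.3,0,0,0],
    [-0.073,-0.224,0.5,0,0,0],
    [-0.073,-0.224,0.7,0,0,0],
    [-0.073,-0.224,0.78,0,0,0],
    [-0.073,-0.224,0.78,0,0,0],
  ],
)

```text
clock: 2.6
tool_pos: [0.5639, 0.0707, 0.1224]
orientation: [179.8, -0.2, -102.4]
force: [-0.0, 0.2, 0.2]
opening: 0.0437
```

drive_tool(
  moves=[
    [0,0,0,0,0,0],
    [0,0,0,0,0,0],
    [0,0,0,0,0,0],
    [0,0,0,0,0,0],
    [0,0,0,0,0,0],
    [0,0,0,0,0,0],
  ],
  fingers=-1,
)

```text
clock: 3.2
tool_pos: [0.5644, 0.071, 0.1235]
orientation: [179.9, -0.1, -102.4]
force: [-3.1, 2.0, 5.5]
opening: 0.0213
```

Run:
```python
from h import *
from plant import sensors,vision
import cv2
o=sensors.get_obs();print(o["clock"],o["tool_pos"],o["orientation"],o["opening"])
a=[vision.snapshot(n)["pixels"][:,:,::-1] for n in("wrist","side")]
cv2.imwrite("pics/g1.png",cv2.hconcat([cv2.resize(a[0],(400,300)),cv2.resize(a[1][150:350,230:497],(400,300))]))
```

```text
3.2 [0.56442344 0.07102935 0.12353153] [ 1.79916122e+02 -1.25598918e-01 -1.02359120e+02] 0.021280738484121667
```

View pics/g1.png

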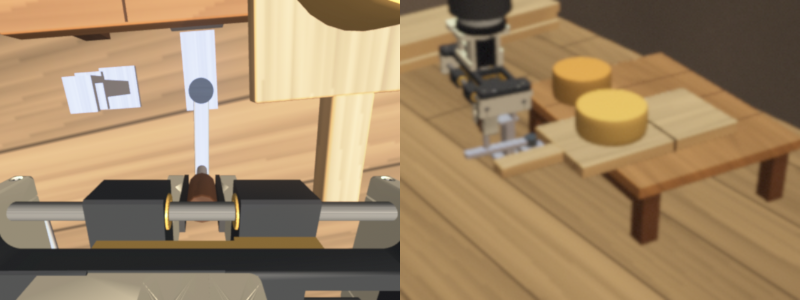

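The knob is gripped (21.3 mm). Next is the arc: radius 75 mm, 5° per row.

drive_tool(
  moves=[
    [-0.044,-0.002,0,0,0,0.083],
    [-0.087,-0.008,0,0,0,0.167],
    [-0.129,-0.017,0,0,0,0.25],
    [-0.171,-0.03,0,0,0,0.333],
    [-0.211,-0.047,0,0,0,0.417],
    [-0.25,-0.067,0,0,0,0.5],
    [-0.25,-0.067,0,0,0,0.5],
  ],
)

```text
clock: 4.0
tool_pos: [0.5824, 0.1061, 0.1236]
orientation: [180.0, -0.1, -132.4]
force: [-3.4, 2.4, 4.7]
opening: 0.0213
```

Run:
```python
from h import *
from plant import sensors
o=sensors.get_obs();print(o["clock"],o["tool_pos"],o["orientation"],o["opening"],o["force"],o["moment"])
v=o["tool_pos"]-np.array([.6375,.0545,0]);print(np.hypot(*v[:2]),np.degrees(np.arctan2(v[1],v[0])))
```

```text
4.0 [0.58237083 0.10609646 0.12362963] [ 1.79971388e+02 -1.39184856e-01 -1.32424840e+02] 0.021282442963473088 [-3.3834935   2.42618722  4.73227557] [ 0.94774029  1.07036056 -0.05954699]
0.07550774855521582 136.89585131644452
```

drive_tool(
  moves=[
    [-0.044,-0.002,0,0,0,0.083],
    [-0.087,-0.008,0,0,0,0.167],
    [-0.129,-0.017,0,0,0,0.25],
    [-0.171,-0.03,0,0,0,0.333],
    [-0.211,-0.047,0,0,0,0.417],
    [-0.25,-0.067,0,0,0,0.5],
    [-0.25,-0.067,0,0,0,0.5],
  ],
)

```text
clock: 4.7
tool_pos: [0.6153, 0.1272, 0.1236]
orientation: [-180.0, -0.1, -162.4]
force: [-2.9, 3.8, 3.6]
opening: 0.0217
```

Run:
```python
from h import *
from plant import sensors
o=sensors.get_obs();print(o["clock"],o["tool_pos"],o["orientation"],o["opening"],o["force"],o["moment"])
v=o["tool_pos"]-np.array([.6375,.0545,0]);print(np.hypot(*v[:2]),np.degrees(np.arctan2(v[1],v[0])))
```

```text
4.7 [0.61526808 0.12722934 0.12363262] [-1.79979527e+02 -1.24308545e-01 -1.62385975e+02] 0.021701550522519552 [-2.85766275  3.81978797  3.56905487] [ 1.15119107  0.89542974 -0.19755205]
0.0760514013441356 106.99735287301507
```

drive_tool(
  moves=[
    [-0.044,-0.002,0,0,0,0.083],
    [-0.087,-0.008,0,0,0,0.167],
    [-0.129,-0.017,0,0,0,0.25],
    [-0.171,-0.03,0,0,0,0.333],
    [-0.187,-0.036,0,0,0,0.367],
    [-0.187,-0.036,0,0,0,0.367],
  ],
)

```text
clock: 5.3
tool_pos: [0.6436, 0.1305, 0.1237]
orientation: [-180.0, -0.1, 175.8]
force: [-1.4, 1.9, 2.6]
opening: 0.0217
```

drive_tool(
  moves=[
    [-0.013,-0.001,0,0,0,0.025],
    [-0.026,-0.001,0,0,0,0.05],
    [-0.035,-0.002,0,0,0,0.05],
    [-0.035,-0.002,0,0,0,0.05],
  ],
)

```text
clock: 5.7
tool_pos: [0.6483, 0.13, 0.1237]
orientation: [-180.0, -0.1, 172.8]
force: [-5.2, 4.6, 3.4]
opening: 0.0211
```

Run:
```python
from h import *
from plant import sensors,vision
import cv2
o=sensors.get_obs();print(o["clock"],o["tool_pos"],o["orientation"],o["opening"],o["force"],o["moment"])
v=o["tool_pos"]-np.array([.6375,.0545,0]);print(np.hypot(*v[:2]),np.degrees(np.arctan2(v[1],v[0])))
a=[vision.snapshot(n)["pixels"][:,:,::-1] for n in("wrist","scene")]
cv2.imwrite("pics/g2.png",cv2.hconcat([cv2.resize(a[0],(400,300)),cv2.resize(a[1][190:340,250:450],(400,300))]))
```

```text
5.7 [0.64832013 0.12995965 0.12365993] [-1.79962764e+02 -1.47972937e-01  1.72766951e+02] 0.021138539083872965 [-5.21806479  4.60686702  3.38703398] [ 1.63667108  1.54049014 -0.45964134]
0.07623144793546364 81.83999835091774
```

View pics/g2.png

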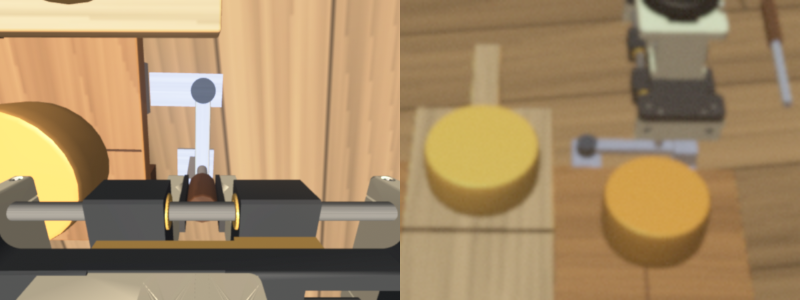

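Force is starting to build, so I'll press on until the hard stop is clear.

drive_tool(
  moves=[
    [-0.015,0,0,0,0,0.01],
    [-0.03,0,0,0,0,0.02],
    [-0.03,0,0,0,0,0.02],
  ],
)

```text
clock: 6.1
tool_pos: [0.649, 0.1298, 0.1235]
orientation: [-179.9, -0.5, 171.6]
force: [-18.8, 7.1, 13.3]
opening: 0.0215
```

drive_tool(
  moves=[
    [-0.015,0,0,0,0,0],
    [-0.03,0,0,0,0,0],
    [-0.03,0,0,0,0,0],
  ],
)

```text
clock: 6.4
tool_pos: [0.649, 0.1298, 0.1234]
orientation: [-179.8, -0.9, 171.6]
force: [-21.9, 9.8, 13.9]
opening: 0.0217
```

Fully stopped: about 4 mm was commanded with no motion, and the force rose to 22 N. I'll relax, release and lift.

drive_tool(
  moves=[
    [0,0,0,0,0,0],
    [0,0,0,0,0,0],
  ],
)

```text
clock: 6.6
tool_pos: [0.6486, 0.1299, 0.1235]
orientation: [-179.8, -0.9, 171.7]
force: [-5.7, 4.3, 4.2]
opening: 0.0219
```

drive_tool(
  moves=[
    [0,0,0,0,0,0],
    [0,0,0,0,0,0],
    [0,0,0,0,0,0],
    [0,0,0,0,0,0],
  ],
  fingers=0.0,
)

```text
clock: 7.0
tool_pos: [0.6488, 0.1295, 0.1234]
orientation: [-179.8, -0.9, 171.7]
force: [0.2, 0.1, -1.3]
opening: 0.0429
```

drive_tool(
  moves=[
    [0,0,-0.15,0,0,0],
    [0,0,-0.4,0,0,0],
    [0,0,-0.7,0,0,0],
    [0,0,-0.9,0,0,0],
    [0,0,-0.9,0,0,0],
  ],
)

```text
clock: 7.5
tool_pos: [0.6536, 0.1299, 0.2642]
orientation: [180.0, -0.5, 171.7]
force: [-0.2, 0.0, 0.1]
opening: 0.0437
```

Run:
```python
from h import *
from plant import sensors,vision
import cv2
o=sensors.get_obs();print(o["clock"],o["tool_pos"],o["orientation"],o["opening"],o["force"])
print(rel(o,[.50,-.02,.26],-97.5))
a=[vision.snapshot(n)["pixels"][:,:,::-1] for n in("wrist","scene")]
cv2.imwrite("pics/g3.png",cv2.hconcat([cv2.resize(a[0],(400,300)),cv2.resize(a[1][190:340,250:450],(400,300))]))
```

```text
7.5 [0.65356187 0.12986647 0.26416168] [179.97060121  -0.47693945 171.69631219] 0.043726997336014005 [-0.16602348  0.03599439  0.14592099]
[ 0.868 -1.137  0.034  0.007 -0.006 -1.513]
```

View pics/g3.png

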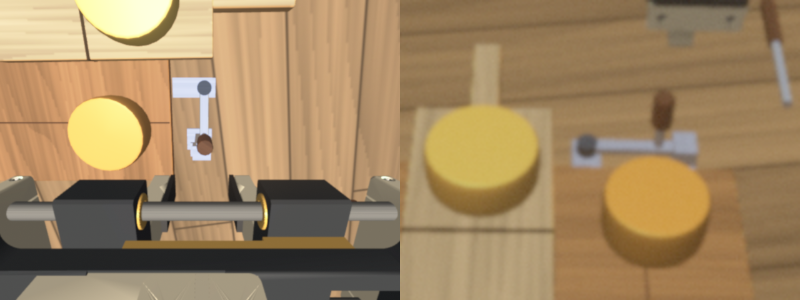

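The hook sits in the catch. Next, turn and move towards the tongue.

drive_tool(
  moves=[
    [0.15,-0.15,0,0,0,-0.14],
    [0.3,-0.3,0,0,0,-0.28],
    [0.45,-0.5,0,0,0,-0.42],
    [0.6,-0.7,0,0,0,-0.56],
    [0.75,-0.9,0,0,0,-0.7],
    [0.87,-1,0,0,0,-0.84],
    [0.87,-1,0,0,0,-0.95],
    [0.87,-1,0,0,0,-0.95],
  ],
)

```text
clock: 8.4
tool_pos: [0.4996, -0.0005, 0.2606]
orientation: [179.3, -0.6, -131.3]
force: [0.6, -0.5, -0.3]
opening: 0.0437
```

Run:
```python
from h import *
from plant import sensors
o=sensors.get_obs();print(o["clock"],o["tool_pos"],o["orientation"])
print(rel(o,[.49,-.035,.23],-97.5))
```

```text
8.4 [ 4.99554176e-01 -4.72941207e-04  2.60608027e-01] [ 179.29674455   -0.61147467 -131.2747987 ]
[ 0.213 -0.106  0.205  0.014 -0.006 -0.563]
```

drive_tool(
  moves=[
    [0.21,-0.11,0.2,0.01,-0.01,-0.14],
    [0.21,-0.11,0.2,0.01,-0.01,-0.28],
    [0.21,-0.11,0.2,0.01,-0.01,-0.42],
    [0.21,-0.11,0.2,0.01,-0.01,-0.56],
    [0.21,-0.11,0.2,0.01,-0.01,-0.56],
    [0.21,-0.11,0.2,0.01,-0.01,-0.56],
  ],
  fingers=0.2,
)

```text
clock: 9.0
tool_pos: [0.4907, -0.0349, 0.23]
orientation: [179.7, 0.2, -98.0]
force: [0.6, 0.1, 1.1]
opening: 0.0524
```

Run:
```python
from h import *
from plant import sensors,vision
import cv2,pickle
o=sensors.get_obs();print(o["clock"],o["tool_pos"],o["orientation"],o["opening"])
s=vision.snapshot("wrist");pickle.dump(s,open("w2.pkl","wb"));cv2.imwrite("pics/w2.png",s["pixels"][:,:,::-1])
```

```text
9.0 [ 0.49067846 -0.03491562  0.23002022] [179.73928769   0.2411771  -98.04124713] 0.05242782611865559
```

View pics/w2.png

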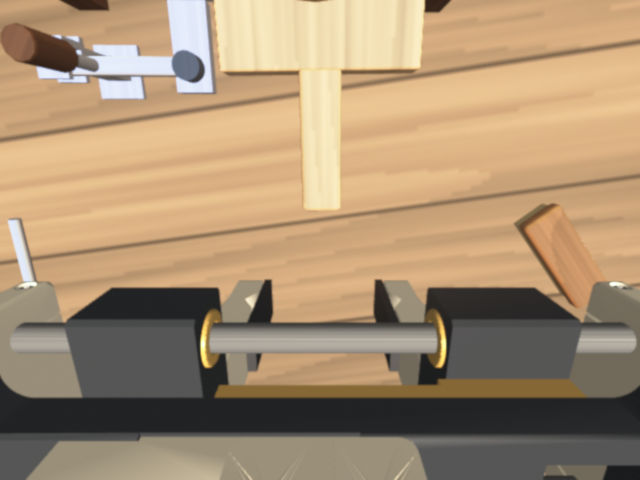

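The wrist view shows the tongue end corners at (303,208) and (341,207), its base at (301,70) and (341,70), and the plate's front corners at (217,70) and (420,69).

Run:
```python
from h import *
import pickle
from plant import sensors
np.set_printoptions(precision=4,suppress=True)
s=pickle.load(open("w2.pkl","rb"))
P={n:ray(s,*p) for n,p in dict(T2=(303,208,.13),T1=(341,207,.13),B2=(301,70,.13),B1=(341,70,.13),B=(217,70,.13),A=(420,69,.13)).items()}
for n in P:print(n,P[n])
e=(P["T1"]+P["T2"])/2;b=(P["B1"]+P["B2"])/2;m=(P["A"]+P["B"])/2
for v in(b-e,m-e,P["B"]-P["A"]):print(np.linalg.norm(v),np.degrees(np.arctan2(v[1],v[0])))
h=e+(m-e)*.45;print(h)
o=sensors.get_obs()
for z in(.21,.101):print(rel(o,[h[0],h[1],z],-97.7))
```

```text
T2 [ 0.5183 -0.0228  0.13  ]
T1 [ 0.515  -0.0524  0.13  ]
B2 [ 0.615  -0.0368  0.13  ]
B1 [ 0.6111 -0.0644  0.13  ]
B [0.6232 0.021  0.13  ]
A [ 0.604  -0.1187  0.13  ]
0.09726771740938922 -7.684310626367234
0.09761207900920016 -6.600476297592484
0.14099583400771015 82.16506750320272
[ 0.5603 -0.0426  0.13  ]
[-0.013 -0.467  0.132  0.004  0.004 -0.005]
[-0.01  -0.47   0.859  0.004  0.004 -0.005]
```

drive_tool(
  moves=[
    [-0.01,-0.23,0.1,0,0,0],
    [-0.01,-0.47,0.15,0,0,0],
    [-0.01,-0.47,0.3,0,0,0],
    [-0.01,-0.47,0.5,0,0,0],
    [-0.01,-0.47,0.7,0,0,0],
    [-0.01,-0.47,0.8,0,0,0],
    [-0.01,-0.47,0.86,0,0,0],
    [-0.01,-0.47,0.86,0,0,0],
  ],
)

```text
clock: 9.85
tool_pos: [0.5597, -0.0426, 0.0997]
orientation: [179.6, 0.2, -98.1]
force: [-0.8, -0.4, 0.2]
opening: 0.0529
```

Run:
```python
from h import *
from plant import sensors,vision
import cv2
o=sensors.get_obs();print(o["clock"],o["tool_pos"],o["orientation"],o["opening"],o["force"])
print(rel(o,[.560,-.0435,.101],-97.7))
cv2.imwrite("pics/w3.png",vision.snapshot("wrist")["pixels"][:,:,::-1])
```

```text
9.85 [ 0.55969454 -0.04262392  0.09971649] [179.63315153   0.19738634 -98.11225897] 0.05293220554820708 [-0.84271391 -0.36700918  0.20569199]
[ 0.005 -0.003 -0.009  0.006  0.003 -0.007]
```

View pics/w3.png

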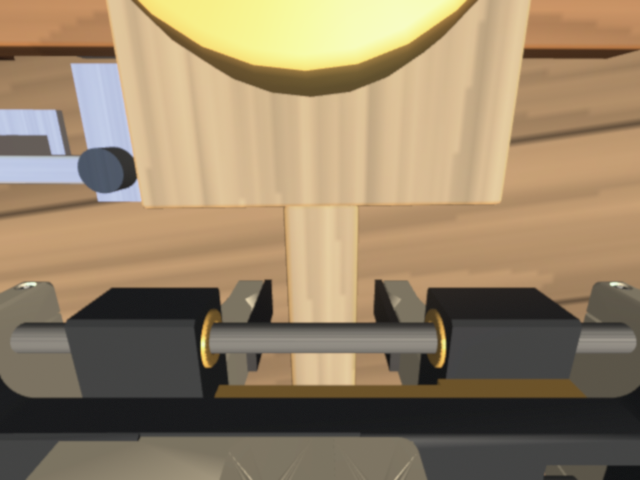

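The tongue is centred between the fingers. A tiny correction, then close.

drive_tool(
  moves=[
    [0,0,-0.006,0.006,0.003,-0.005],
    [0,0,-0.006,0.006,0.003,-0.005],
  ],
)

```text
clock: 10.1
tool_pos: [0.561, -0.0424, 0.103]
orientation: [-179.8, 0.1, -97.8]
force: [-0.1, -0.3, 0.2]
opening: 0.0526
```

drive_tool(
  moves=[
    [0,0,0,0,0,0],
    [0,0,0,0,0,0],
    [0,0,0,0,0,0],
    [0,0,0,0,0,0],
    [0,0,0,0,0,0],
    [0,0,0,0,0,0],
  ],
  fingers=-1,
)

```text
clock: 10.7
tool_pos: [0.5611, -0.0424, 0.1032]
orientation: [-179.8, 0.1, -97.8]
force: [-1.2, 0.6, 2.5]
opening: 0.0296
```

Run:
```python
from h import *
from plant import sensors,vision
import cv2,pickle
o=sensors.get_obs();print(o["clock"],o["tool_pos"],o["orientation"],o["opening"],o["force"],o["moment"])
d={n:vision.snapshot(n) for n in("scene","side")};pickle.dump(d,open("s1.pkl","wb"))
a=d["scene"]["pixels"][195:375,215:435,::-1];cv2.imwrite("pics/c3.png",cv2.resize(a,None,fx=3.5,fy=3.3,interpolation=cv2.INTER_CUBIC))
```

```text
10.7 [ 0.56111882 -0.04238271  0.10317056] [-1.79770709e+02  6.52620183e-02 -9.77649387e+01] 0.02955328500795478 [-1.16512536  0.61964727  2.4603391 ] [-0.04272279  0.38721907  0.05503689]
```

View pics/c3.png

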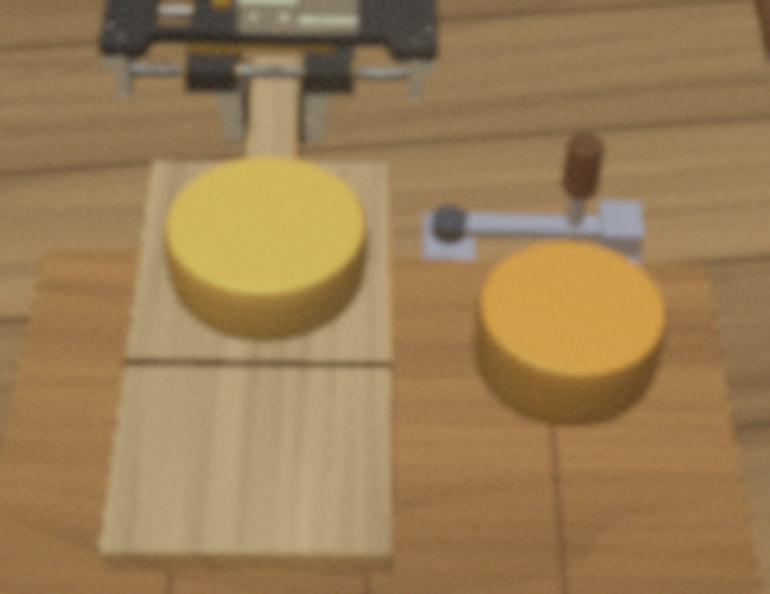

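The grip is good (29.6 mm) and the hook stays home. Now a slow pull along tool +y.

drive_tool(
  moves=[
    [0,0.02,0,0,0,0],
    [0,0.06,0,0,0,0],
    [0,0.1,0,0,0,0],
    [0,0.14,0,0,0,0],
    [0,0.18,0,0,0,0],
    [0,0.22,0,0,0,0],
    [0,0.25,0,0,0,0],
    [0,0.26,0,0,0,0],
  ],
)

```text
clock: 11.6
tool_pos: [0.5221, -0.037, 0.1032]
orientation: [-179.8, 0.1, -97.8]
force: [4.7, -1.1, -0.0]
opening: 0.03
```

drive_tool(
  moves=[
    [0,0.02,0,0,0,0],
    [0,0.06,0,0,0,0],
    [0,0.1,0,0,0,0],
    [0,0.14,0,0,0,0],
    [0,0.18,0,0,0,0],
    [0,0.22,0,0,0,0],
    [0,0.25,0,0,0,0],
    [0,0.26,0,0,0,0],
  ],
)

```text
clock: 12.4
tool_pos: [0.4827, -0.0317, 0.103]
orientation: [-179.8, 0.1, -97.7]
force: [4.3, -1.0, -1.3]
opening: 0.0297
```

```bash
cat > look.py <<'E'
import sys;k=sys.argv[1]
from h import *
from plant import sensors,vision
import cv2,pickle
o=sensors.get_obs();print(o["clock"],o["tool_pos"],o["orientation"],o["opening"],o["force"],o["moment"])
d={n:vision.snapshot(n) for n in("scene","side")};pickle.dump(d,open(f"s_{k}.pkl","wb"))
a=d["scene"]["pixels"][195:375,215:435,::-1];cv2.imwrite(f"pics/sc_{k}.png",cv2.resize(a,None,fx=3.5,fy=3.3,interpolation=cv2.INTER_CUBIC))
a=d["side"]["pixels"][180:320,265:505,::-1];cv2.imwrite(f"pics/sd_{k}.png",cv2.resize(a,None,fx=3.3,fy=4,interpolation=cv2.INTER_CUBIC))
E
python3 look.py 2
```

```text
12.4 [ 0.48272901 -0.03171335  0.10297205] [-1.79771419e+02  7.43124202e-02 -9.77489583e+01] 0.02971759843311696 [ 4.3435054  -0.95580154 -1.2625081 ] [-3.99156487e-01 -1.47755690e+00 -1.01728059e-03]
```

View pics/sc_2.png

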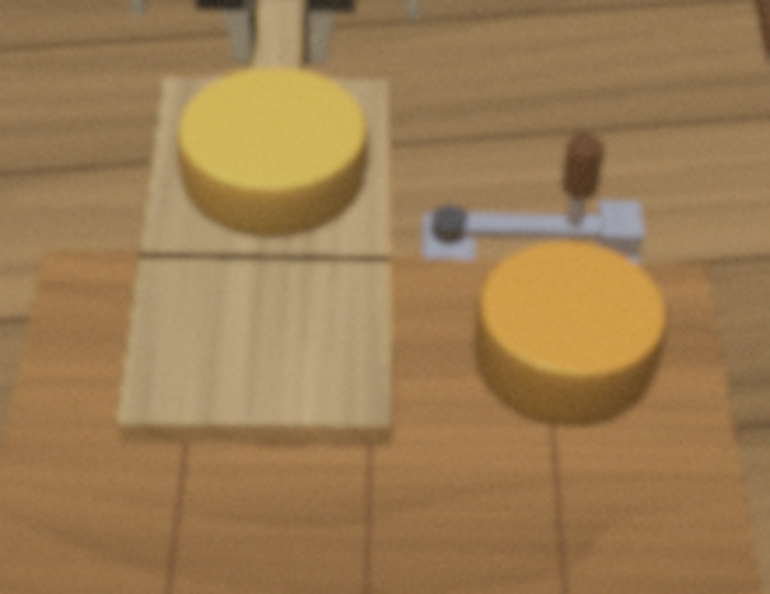

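View pics/sd_2.png

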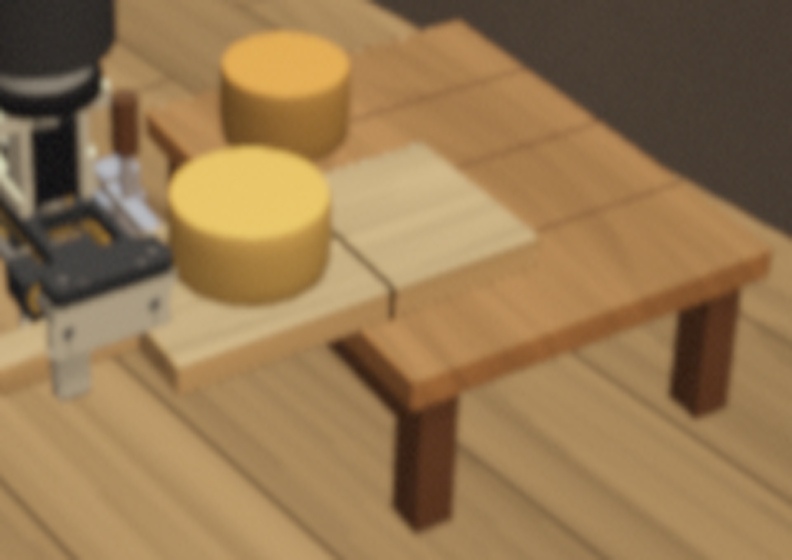

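```bash
cat > zoom.py <<'E'
import sys,pickle,cv2
k=sys.argv[1]
d=pickle.load(open(f"s_{k}.pkl","rb"))
cv2.imwrite(f"pics/zd_{k}.png",cv2.resize(d["side"]["pixels"][235:295,350:430,::-1],None,fx=10,fy=10,interpolation=cv2.INTER_CUBIC))
cv2.imwrite(f"pics/zs_{k}.png",cv2.resize(d["scene"]["pixels"][255:290,215:345,::-1],None,fx=6,fy=12,interpolation=cv2.INTER_CUBIC))
E
python3 zoom.py 2
```

```text
(no output)
```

View pics/zd_2.png

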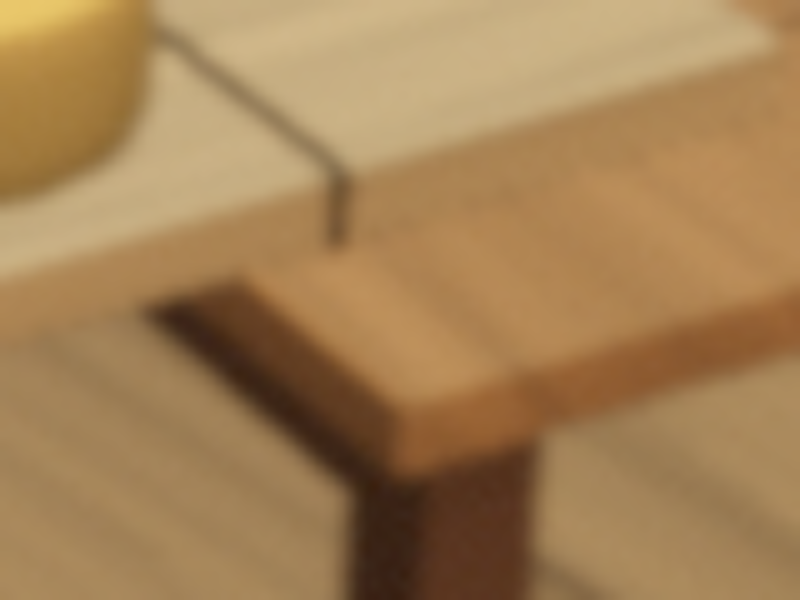

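View pics/zs_2.png

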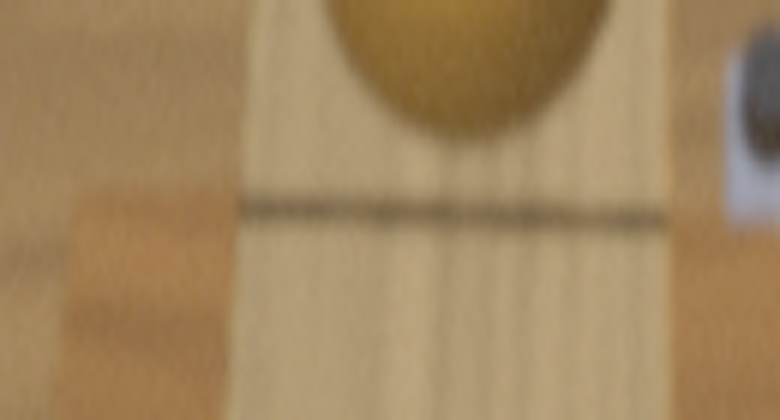

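```bash
cat > meas.py <<'E'
from h import *
import pickle,sys
def go(k,line,cross,corner):
    s=pickle.load(open(f"s_{k}.pkl","rb"))["side"]
    f=lambda p:ray(s,350+(p[0]-4.5)/10,235+(p[1]-4.5)/10,.11)
    n=np.array([np.cos(np.radians(-7.7)),np.sin(np.radians(-7.7)),0])
    L,C,K=map(f,(line,cross,corner));v=C-K
    print(L,C,K,"line-cross",(L-C)@n,"line-corner",(L-K)@n,"edge ang",np.degrees(np.arctan2(v[1],v[0])))
E
python3 - <<'E'
from meas import go
go(2,(335,246),(238,279),(395,410))
import pickle
from h import *
d=pickle.load(open("s_2.pkl","rb"))["scene"]
n=np.array([np.cos(np.radians(-7.7)),np.sin(np.radians(-7.7)),0])
f=lambda x,y,z:ray(d,215+(x-2.5)/6,255+(y-5.5)/12,z)@n
print([f(250,208,.13),f(660,220,.13)],[f(78,200,.11),f(235,203,.11),f(690,222,.11)])
E
```

```text
[ 0.68418599 -0.12810245  0.11      ] [ 0.65824397 -0.12592614  0.11      ] [ 0.6495363 -0.1860096  0.11     ] line-cross 0.025999708233310666 line-corner 0.026578500563900213 edge ang 81.75376013492631
[np.float64(0.6932028840570083), np.float64(0.6931412641513974)] [np.float64(0.6746478652284832), np.float64(0.6742667364373371), np.float64(0.6754668864182725)]
```

The scene camera suggests 18.5 mm remaining and the side camera 26 mm. As a cross-check, I'll measure plate front to rack edge in the close wrist view taken just before gripping.

Run:
```python
import cv2
a=cv2.imread("pics/w3.png")
l=cv2.resize(a[0:230,0:160],None,fx=2.5,fy=2.5,interpolation=cv2.INTER_CUBIC)
r=cv2.resize(a[0:230,480:640],None,fx=2.5,fy=2.5,interpolation=cv2.INTER_CUBIC)
cv2.imwrite("pics/w3c.png",cv2.hconcat([l,r]))
```

```text
(no output)
```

View pics/w3c.png

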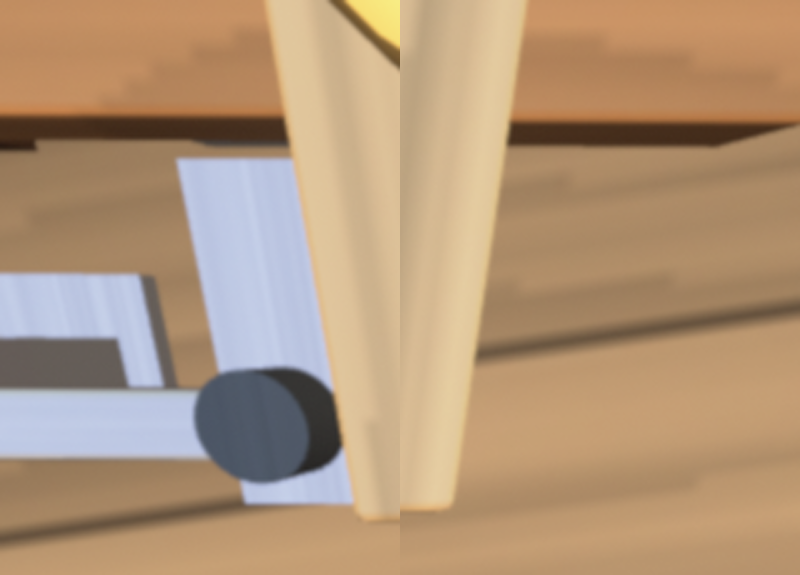

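Run:
```python
from h import *
import pickle
s=pickle.load(open("w2.pkl","rb"))
E=lambda r:Ro.from_euler("xyz",r,degrees=True).as_matrix()
R2=E([179.73928769,.2411771,-98.04124713]);p2=np.array([.49067846,-.03491562,.23002022])
R3=E([179.63315153,.19738634,-98.11225897]);p3=np.array([.55969454,-.04262392,.09971649])
c2=-s["R"].T@s["t"];ct=R2.T@(c2-p2);Rt=s["R"]@R2
q=dict(s);q["R"]=Rt@R3.T;q["t"]=-q["R"]@(p3+R3@ct)
n=np.array([np.cos(np.radians(-7.7)),np.sin(np.radians(-7.7)),0])
for z,pts in((.11,[(20,46.6),(110,46.8),(560,48.8),(600,49)]),(.13,[(150,206.5),(490,204)]),(.12,[(150,206.5),(490,204)]),(.09,[(40,169.5)])):
    for u,v in pts:
        X=ray(q,u,v,z);print(z,u,X,X@n)
```

```text
0.11 20 [0.6888218  0.05822251 0.11      ] 0.6748098155891518
0.11 110 [0.68375306 0.02338542 0.11      ] 0.6744544679593135
0.11 560 [ 0.65816889 -0.15005184  0.11      ] 0.6723391873718106
0.11 600 [ 0.65589404 -0.1654206   0.11      ] 0.6721440503529796
0.13 150 [0.62288995 0.01553211 0.13      ] 0.6151923924762931
0.13 490 [ 0.60547332 -0.11422096  0.13      ] 0.615317923477375
0.12 150 [0.62152689 0.02106912 0.12      ] 0.613099738279399
0.12 490 [ 0.60273996 -0.11889266  0.12      ] 0.6132351458033367
0.09 40 [0.64297431 0.0858795  0.09      ] 0.6256700697965832
```

The wrist view gives 102 mm at the start, so about 22.8 mm remains. I'll move 17 mm, then compare the line and edge directly.

drive_tool(
  moves=[
    [0,0.02,0,0,0,0],
    [0,0.05,0,0,0,0],
    [0,0.08,0,0,0,0],
    [0,0.1,0,0,0,0],
    [0,0.113,0,0,0,0],
    [0,0.113,0,0,0,0],
  ],
)

```text
clock: 13.1
tool_pos: [0.4652, -0.0295, 0.1027]
orientation: [-179.9, 0.1, -97.8]
force: [1.5, 0.1, -1.1]
opening: 0.0299
```

```bash
python3 look.py 3; python3 zoom.py 3
```

```text
13.1 [ 0.46516014 -0.02947077  0.10270669] [-1.79855931e+02  6.14547541e-02 -9.77608008e+01] 0.02987626314453982 [ 1.52949748  0.12803905 -1.10602479] [ 0.04088931 -0.76396714  0.04907181]
```

View pics/zd_3.png

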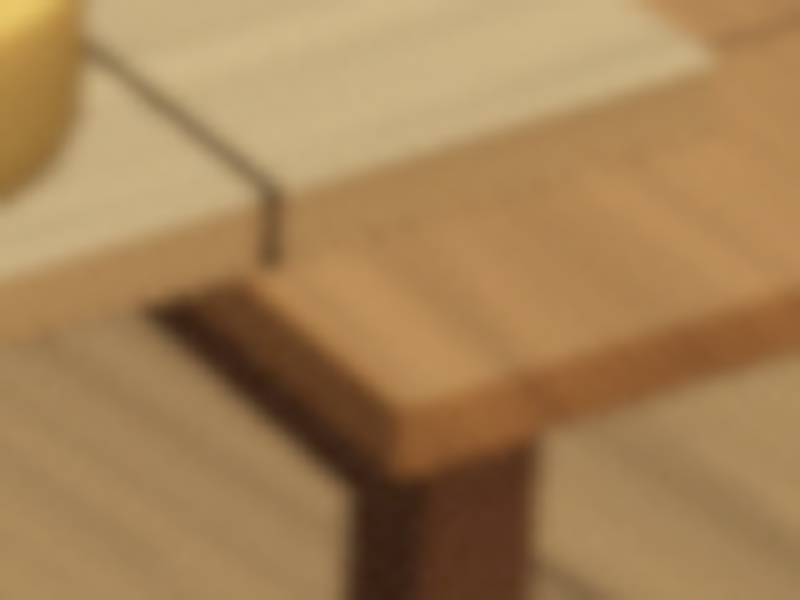

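View pics/zs_3.png

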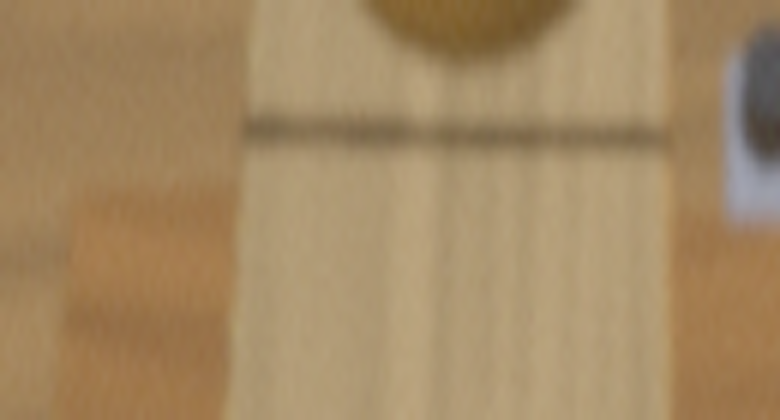

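Run:
```python
from h import *
import pickle,cv2
np.set_printoptions(precision=2,suppress=True,linewidth=160)
d=pickle.load(open("s_3.pkl","rb"))["scene"];I=d["pixels"].astype(float)
# front edge profile left of the board: hue-ish (R-B)
for c0,c1 in((230,240),(240,252),(330,340),(400,412)):
    p=(I[262:284,c0:c1,0]-I[262:284,c0:c1,2]).mean(1);print(c0,262,p)
# line profile
for c0,c1 in((258,270),(300,320)):
    print(c0,I[258:274,c0:c1].sum(2).mean(1)/3)
# back edge
for c0,c1 in((250,270),(380,400)):
    print(c0,402,I[402:425,c0:c1,0].mean(1))
cv2.imwrite("pics/full3.png",cv2.resize(d["pixels"][225:435,190:450,::-1],None,fx=3,fy=2.8,interpolation=cv2.INTER_CUBIC))
```

```text
230 262 [66.6 67.7 67.7 68.5 67.9 68.5 70.7 71.8 75.3 79.  81.8 84.4 84.5 86.4 86.4 85.5 84.9 82.9 81.  79.  77.5 79.6]
240 262 [67.17 68.   68.25 68.58 69.   69.33 70.25 71.17 75.08 79.   81.33 81.75 82.75 84.83 86.25 85.67 85.75 84.08 82.33 79.25 78.67 79.83]
330 262 [37.3 36.6 36.6 35.6 34.7 34.6 34.5 34.4 34.7 37.8 45.4 59.6 73.5 80.7 82.4 82.9 84.8 85.1 84.6 84.3 85.  83.9]
400 262 [69.42 69.58 69.83 70.08 70.25 70.92 70.58 71.58 71.5  70.5  69.75 69.67 72.58 77.   79.83 80.08 82.58 85.17 89.92 93.5  97.08 98.92]
258 [148.69 148.14 148.56 148.33 147.39 143.25 128.56 108.64 112.69 132.64 145.22 148.28 149.08 148.5  148.92 149.03]
300 [136.55 144.42 148.68 150.72 151.07 149.67 142.82 123.47 107.83 124.55 143.77 150.28 151.32 151.47 151.3  151.52]
250 402 [157.05 157.   156.5  154.1  153.45 153.45 153.35 152.35 148.15 143.95 135.3  123.3  115.25 112.   111.85 115.1  123.7  132.7  135.75 135.05 134.1  133.8
 134.1 ]
380 402 [160.2  160.85 160.   157.3  156.05 154.8  153.85 152.4  153.2  153.7  155.65 157.75 157.95 154.2  142.75 127.6  117.9  114.   114.9  122.75 135.2  142.2
 144.35]
```

View pics/full3.png

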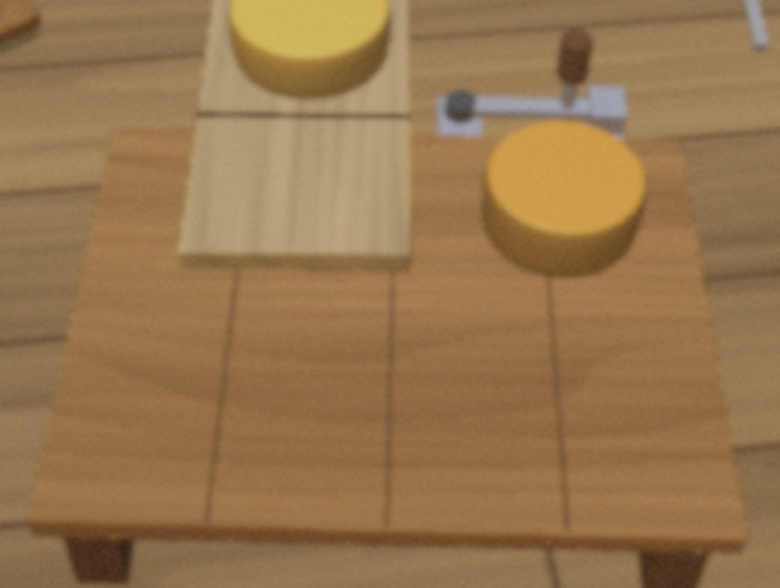

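Run:
```python
from h import *
import pickle
d=pickle.load(open("s_3.pkl","rb"))["scene"]
n=np.array([np.cos(np.radians(-7.7)),np.sin(np.radians(-7.7)),0])
f=lambda u,v,z:ray(d,u,v,z)
for u,v,z in((234.5,270.2,.11),(245.5,270.3,.11),(334.5,272.9,.11),(405.5,274.8,.11),(263.5,265.4,.13),(309.5,266.0,.13),(200.8,413.2,.11),(438,418.5,.11),(250,314.5,.13),(326,315.5,.13)):
    X=f(u,v,z);print(u,v,z,X.round(4),round(X@n,4))
```

```text
234.5 270.2 0.11 [ 0.655  -0.1687  0.11  ] 0.6717
245.5 270.3 0.11 [ 0.6577 -0.1468  0.11  ] 0.6715
334.5 272.9 0.11 [0.6851 0.0299 0.11  ] 0.6749
405.5 274.8 0.11 [0.7063 0.1704 0.11  ] 0.6771
263.5 265.4 0.13 [ 0.6671 -0.1099  0.13  ] 0.6758
309.5 266.0 0.13 [ 0.679  -0.0199  0.13  ] 0.6756
200.8 413.2 0.11 [ 0.9531 -0.2231  0.11  ] 0.9744
438 418.5 0.11 [1.0062 0.1458 0.11  ] 0.9776
250 314.5 0.13 [ 0.7846 -0.1398  0.13  ] 0.7962
326 315.5 0.13 [ 0.8026 -0.004   0.13  ] 0.7959
```

Three sources put the rack's yaw near -8.5° and the board at -7.8°. They put the remaining pull at 2.5–5.5 mm. I'll pull 4.5 mm with a small alignment turn and lateral compensation.

drive_tool(
  moves=[
    [-0.009,0.01,0,0,0,0.004],
    [-0.018,0.02,0,0,0,0.008],
    [-0.027,0.03,0,0,0,0.012],
    [-0.027,0.03,0,0,0,0.012],
  ],
)

```text
clock: 13.6
tool_pos: [0.4611, -0.0247, 0.1026]
orientation: [-179.9, 0.1, -98.5]
force: [2.3, -1.1, -0.5]
opening: 0.0296
```

```bash
python3 look.py 4; python3 zoom.py 4
python3 - <<'E'
import pickle,numpy as np
np.set_printoptions(precision=1,suppress=True,linewidth=160)
I=pickle.load(open("s_4.pkl","rb"))["scene"]["pixels"].astype(float)
for c0,c1 in((258,270),(300,320)): print(c0,I[258:274,c0:c1].sum(2).mean(1)/3)
E
```

```text
13.6 [ 0.46106987 -0.02474734  0.10257595] [-1.79886913e+02  5.82054071e-02 -9.85031793e+01] 0.029551091265169357 [ 2.30216872 -1.06786802 -0.47200421] [-0.43725474 -1.22416881 -0.21117148]
258 [148.3 148.  147.3 142.4 126.8 107.7 114.1 134.2 145.2 148.8 148.3 149.1 148.3 149.1 148.8 148.6]
300 [146.2 149.8 151.  150.5 146.3 131.6 112.5 114.1 134.4 146.8 150.3 151.2 151.3 151.4 151.6 151.6]
```

View pics/zd_4.png

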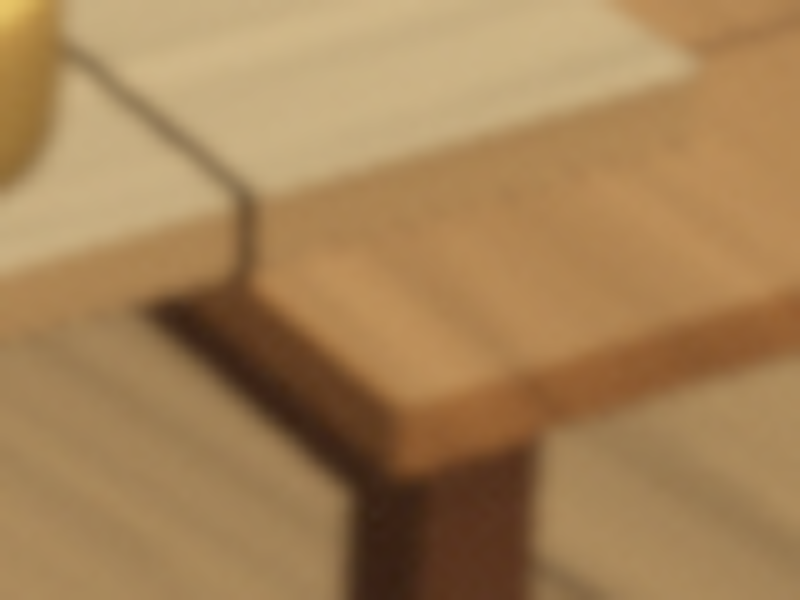

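View pics/zs_4.png

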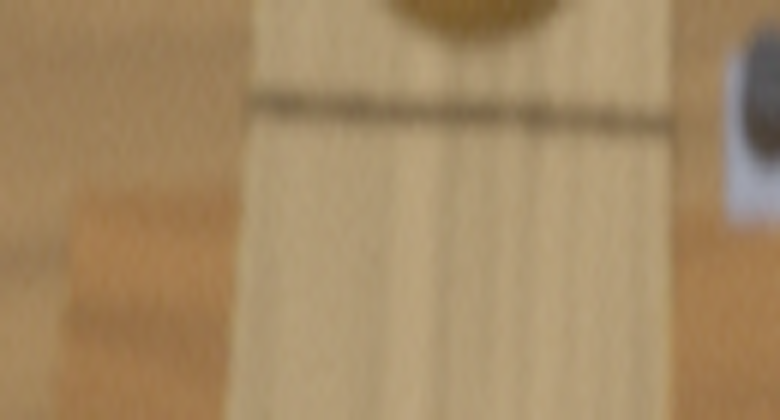

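Run:
```python
from h import *
import pickle
from plant import vision
import cv2
D=pickle.load(open("s_4.pkl","rb"));d=D["scene"]
n=np.array([np.cos(np.radians(-8.5)),np.sin(np.radians(-8.5)),0])
for u,v,z in((234.5,270.2,.11),(245.5,270.3,.11),(334.5,272.9,.11),(405.5,274.8,.11),(263.5,263.35,.13),(309.5,264.45,.13)):
    X=ray(d,u,v,z);print(u,v,z,X.round(4),round(X@n,4))
from meas import go
go(4,(247,275),(243,278),(395,410))
```

```text
234.5 270.2 0.11 [ 0.655  -0.1687  0.11  ] 0.6727
245.5 270.3 0.11 [ 0.6577 -0.1468  0.11  ] 0.6722
334.5 272.9 0.11 [0.6851 0.0299 0.11  ] 0.6731
405.5 274.8 0.11 [0.7063 0.1704 0.11  ] 0.6734
263.5 263.35 0.13 [ 0.6616 -0.1097  0.13  ] 0.6705
309.5 264.45 0.13 [ 0.6749 -0.0194  0.13  ] 0.6703
[ 0.66088909 -0.125826    0.11      ] [ 0.65937642 -0.12626158  0.11      ] [ 0.6495363 -0.1860096  0.11     ] line-cross 0.0014406684731438084 line-corner 0.0031866443092523895 edge ang 80.64771068818405
```

View pics/sd_4.png

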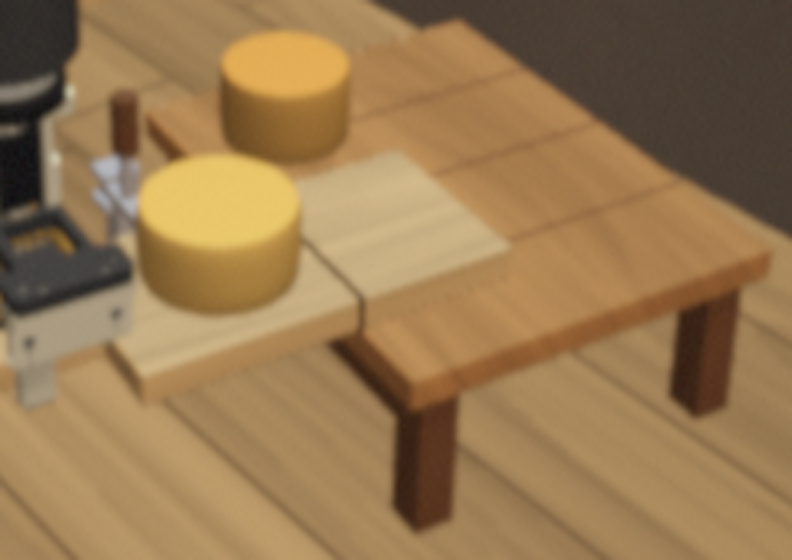

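View pics/sc_4.png

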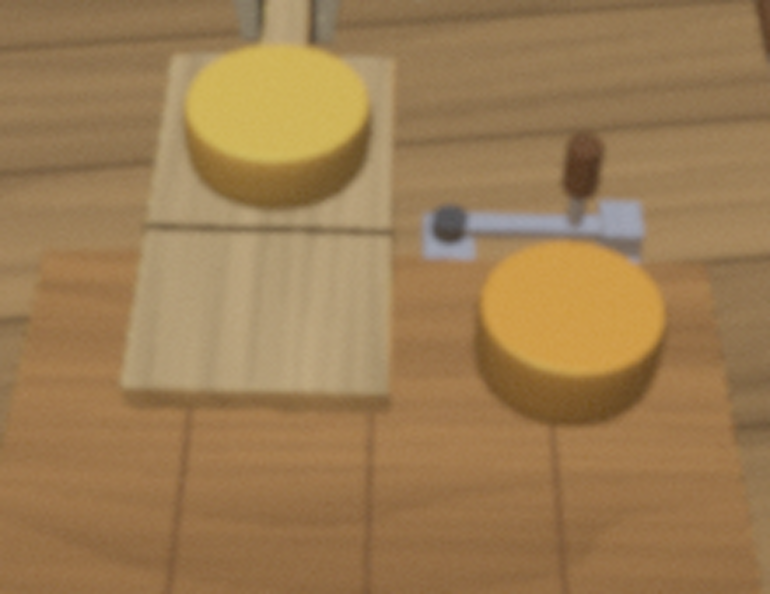

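drive_tool(
  moves=[
    [0,0,0,0,0,0],
    [0,0,0,0,0,0],
    [0,0,0,0,0,0],
    [0,0,0,0,0,0],
    [0,0,0,0,0,0],
  ],
)

```text
clock: 14.2
tool_pos: [0.461, -0.0248, 0.1025]
orientation: [-179.9, 0.1, -98.5]
force: [2.8, -1.0, -0.0]
opening: 0.0294
```

```bash
python3 look.py 5; python3 zoom.py 5
python3 - <<'E'
from h import *
import pickle
for k,p in(("1",(265,224)),("5",(278,103))):
    d=pickle.load(open("s1.pkl" if k=="1" else "s_5.pkl","rb"))["scene"]
    C=ray(d,215+p[0]/3.5,195+p[1]/3.3,.175);print(C)
    L=np.array([.7707,-.0692,.13]) if k=="1" else np.array([.6693,-.0575,.13])
    a=np.radians(-7.7 if k=="1" else -8.5);v=C-L;print("ahead",v@[np.cos(a),np.sin(a),0],"side",v@[-np.sin(a),np.cos(a),0])
E
```

```text
14.2 [ 0.46100929 -0.02484024  0.10250494] [-1.79903810e+02  5.59779829e-02 -9.84947036e+01] 0.029419416944453398 [ 2.82600346 -0.9851214  -0.01653249] [-0.38536342 -1.16345384 -0.15332193]
[ 0.70833162 -0.05850924  0.175     ]
ahead -0.06323843033914348 side 0.002237863978847521
[ 0.60900346 -0.04241511  0.175     ]
ahead -0.06186392755186396 side 0.006006803112318321
```

View pics/zd_5.png

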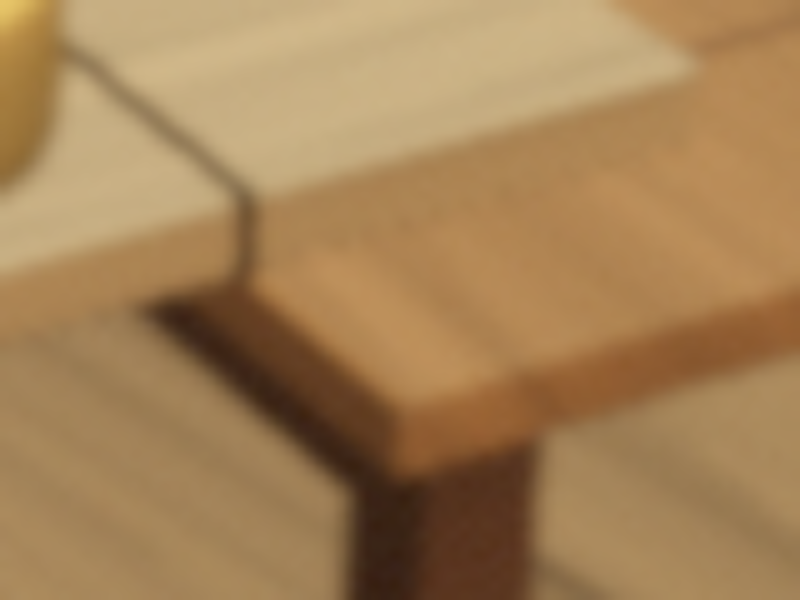

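```bash
python3 -c "
from plant import ticket
print(ticket.close_job())"
```

```text
the job is handed in; nothing more can be done
None
```

I closed the hook first, then pulled the board out until its line lay over the rack's front edge. I handed in at about 14.3 s, with the gripper still holding the board still.

- **Hook:** I swung it through about 85° by its knob until it stopped hard. About 4 mm more was commanded with no movement, and the force rose to about 22 N. Later pictures show it still home in the catch.
- **Board:** I gripped the tongue and slid the board out about 101 mm. In the last few millimetres I turned it about 0.7° to square it with the rack, and shifted the handle about 4 mm to the left to keep the board centred.
- **Line over the edge:** the cameras did not quite agree. The side view put the line about 1.5 mm short of the edge, and the scene view about 2 mm past it. The wrist view's start measurement less the distance pulled gave about 0.6 mm short. I took the middle, so the position is good to about ±2 mm.
- **Level and grip:** the tool's tilt is within 0.1°, the fingers hold at 29.4 mm, and its height had dropped 0.7 mm since gripping. The last force reading was about 3 N.
- **Cheese:** it looks centred and unmoved on the board. Measured from the line it sat at 63 mm before the pull and 62 mm after, where 70 mm is specified. I took the 7 to 8 mm shortfall as measuring bias, because it was there at the start. A rough sideways figure moved from 2 mm to 6 mm, but the picture shows the cheese midway across the board.
- **Other things:** the neighbouring cheese looks undisturbed. I never went near the cheese iron or the brush, and did not check them separately at the end.

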